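# Shift a bench gearbox from the first-second lane into fifth

### The arm

A 7-joint arm with a two-finger parallel gripper is mounted at the origin on the work surface. World frame = base frame: x ahead of the robot, y to its left, z up, the work surface at z = 0. Lengths are in m, angles in rad, forces in N, time in s.
With the tool pointing down it reaches from about 0.425 to 0.95 m from the base axis. Payload 16.7 kg.
Tool frame: the origin (TCP) lies between the finger pads; the fingertips stand 19 mm ahead of it and the grasp point (between the pads) is the TCP; z points along the fingers, y is the direction in which the jaws open and shut (so a half turn about z gives the same grasp; the last joint's range is limited). The gripper opens to 94 mm and grips with 3 to 60 N. Pads are 16 mm wide; open, the fingers measure 119 mm over their backs; the gripper's body (75 mm by 177 mm) begins 78 mm behind the grasp point.
Start: joints at [1.018, 0.426, 0.074, 1.606, -0.034, 1.111, -0.067], TCP at [0.265, -0.621, 0.201] pointing down, gripper open.
Joint ranges: [-2.85, 2.85], [-0.5, 2.14], [-1.23, 1.37], [0.21, 2.46], [-1.02, 4.16], [0.16, 2.05], [-2.73, 2.73]. Speed limits (rad/s): [1.89, 1.89, 2.39, 2.39, 3.01, 3.01, 3.01].

### API

Orientations are given as a 3x3 rotation matrix whose columns are the frame's x, y, z axes.
In Python, from station import robot gives the robot as it stands. The module is installed in compiled form; this text tells all that it offers.
- The arm moves only by the tool arm_command, never from a script. Its arguments are lists of equal length, an entry for each row: "gripper": the finger opening in mm, from 0 to 94; "translation": the shift along the world's x, y, z normalised to -1 to 1, where 1 is 0.5 m, a list of three; "turn": the turn, a rotation vector about the world's x, y, z normalised to -1 to 1, where 1 is 90 degrees, a list of three. In form: {"gripper": [gripper, ...], "translation": [[dx, dy, dz], ...], "turn": [[wx, wy, wz], ...]}. A call has 1 to 20 rows; each row shifts and turns the pose as measured when the row begins; what a row does not reach is not made up. A row lasts 1/12 s, in which the tool goes at most 41.7 mm and 7.16 degrees, less where a joint would pass 70% of its speed; a pose out of reach is approached as far as the arm can. A call with a number of a shift or a turn outside -1 to 1 is refused whole. A call with a gripper value outside its range is refused whole. The fingers move at their own pace and stop on an object; the grip force is fixed at half the most. Time passes only in rows, so rows that do not move let the fingers close. It gives the time, the measured TCP pose, the force and the opening at its end, in the units of the state.
- robot.state(): the state, without advancing time (a new reading comes with each control period).
- robot.get_image(name): name is "scene" or "top" or "wrist"; returns the picture (480x640x3 uint8, red, green, blue); there is no depth.
- robot.get_calibration(name): a dict with "vfov" (degrees; the focal length in pixels is half the picture's height over the tangent of half this angle, whatever the lens; pixels are square), "cx", "cy" (the principal point, pixels), "k1" (the pictures are not rectified: a ray, as slopes to the right and down, at radius r is drawn at 1 + k1 r^2 times it, then the intrinsics apply), "rvec" (rotation vector, rad) and "tvec" (3), from world to camera coordinates, as OpenCV has them. Camera axes: x right, y down, z forward; pixel columns grow to the right and rows downward; lengths in m; the calibration is good to about 2 mm. A picture is of the moment at which its call begins: read the wrist's pose just before it. get_calibration takes no time and is no camera call; for the wrist camera it gives the pose at the moment of the call.
- robot.finish_job(): hands the job in, once; it reports no verdict.
Trained networks look in the newest picture that a camera, given by its name, has taken for a name from the list of things; names that differ only in an ending like _2 or _b are one class to them, and where a whole thing is asked for, a point or a joint stands for the part that bears it (a point fixed in the world has none). Each returns a list of dicts, best first, with "confidence" (0 to 1); they miss things now and then, are a little off and sometimes report something else, mostly with a low value. They report only what shows in the picture. A call takes as long as a camera call.
- robot.boxes_of(camera, label): "box" ([centre column, centre row, width, height] in pixels, round what is visible of it).
The state is a dict: "clock": time; "joint_pos": joint angles; "dq": joint speeds; "tau": joint torques, N m; "tcp_pos": TCP position; "tcp_rot": TCP orientation; "contact_force": force on the tool from outside, world axes, zero at the start; "ft_torque": the same for the moment, N m; "finger_gap": opening from 0.0 (shut) to 1.0 (fully open).
Only numpy, scipy, OpenCV 4.12 (cv2) and the standard library are available. Lean on these libraries where they do the work, as an engineer would, in place of code of your own. Each camera call takes 0.05 s, during which the arm holds its last target.

### The job

The gear lever of the gearbox on the bench has been left somewhere in its first-and-second lane, on the left seen from the robot. Push the lever's knob with the fingertips or the outside of the fingers, never taking it between the fingers and never forcing it, back to neutral, across the gate and fully home into fifth (the right-hand lane's slot farthest from the robot), without catching third, fourth or reverse on the way. Leave it in gear and the other things on the bench undisturbed.

Things in the scene. Friction and masses are not known exactly. Their poses are not given: they have to be found in the camera images.
- gearbox: Grey cast gearbox in a wooden cradle, fixed to the bench, 360 mm long, 190 mm wide, case 148 mm and bell housing 189 mm high; place and yaw vary. Origin: on the bench straight below the middle of the shift gate. x = forwards, to the round bell housing (away from the robot), y = left, z = up. Nothing fixed stands above the gate but the lever.
- gate (a point): Middle of the top of the flat steel gate (104 x 94 mm), 199 mm above the bench. Three lanes along x, 14 mm wide, x = -32 to 32 mm: at y = +22 mm first (forward) and second (back), at 0 third and fourth, at -22 fifth (forward) and reverse (back, red dot). The neutral channel along y at x = 0, 14 mm wide, joins them; tongues between lanes 8 mm wide, noses rounded.
- lever: The gear lever: 10 mm steel rod with a black ball knob, guided by the gate's edges. Origin: its pivot, inside the case 85 mm straight above the gearbox's origin; z points up along the lever. At the knob about 3 N sideways or 5 N fore and aft move it along the lanes, and it stays where it is left; over 60 N is forcing it.
- knob (a point): Centre of the ball knob, 42 mm diameter, 205 mm up the lever from its pivot. In the gearbox frame (mm): x = 205 sin(fore) cos(side), y = -205 sin(side), z = 85 + 205 cos(fore) cos(side), so 290 mm above the bench when upright; fifth is home at about x = 45, y = -41, z = 280. The stem below is free for 70 mm: an upright fingertip may reach 20 to 40 mm below this centre.
- selector_fore (a joint): Fore-and-aft angle of the lever (fore), rad: 0 = neutral, positive = leaning forwards (gearbox +x). Fully home is about +0.225 in a forward slot, -0.225 in a rear one. It can cross between lanes only within about 0.02 of 0 (the round noses guide it in from about 0.04). Starts anywhere from -0.2 to +0.2.
- selector_side (a joint): Sideways angle of the lever (side), rad: 0 = middle lane, positive = leaning right (gearbox -y). Left lane about -0.20, right lane (fifth, reverse) about +0.20, where the edge of the gate stops it. Starts in the left lane.
- aerosol: Bystander: silver-white spray can with a blue band, 54 mm diameter, about 190 mm high, standing to the right of the gearbox. Origin: centre of its underside.
- grease_tin: Bystander: grey tin with a yellow lid, 68 mm diameter, 55 mm high, left of the gearbox. Origin: centre of its underside.
- bearing: Bystander: steel bearing ring, 62 mm diameter, 16 mm high, lying flat right of the gearbox. Origin: centre of its underside.
- spanner: Bystander: steel spanner 190 mm long, 8 mm thick, lying flat left of the gearbox. Origin: its middle, underside.
- mallet: Bystander: rubber mallet with a wooden handle, 280 mm long, lying left of the gearbox. Origin: its middle, underside.
- screwdriver: Bystander: screwdriver with a blue handle, 200 mm long, lying right of the gearbox. Origin: its middle, underside.
- pinion: Bystander: spare steel gear, 56 mm diameter, 34 mm high with its hub, right of the gearbox. Origin: centre of its underside.

How it is judged:
By the outcome, as a careful person would: the job done as asked, in the order asked, and still so for the second after the job is handed in, with the robot touching nothing.
It also fails if it takes over 58 s, if anything falls off the work surface, if the arm or the gripper's body presses on something with over 40 N, if the wrist force passes 120 N, or if a joint passes its speed limit or range.

## Working session

There is one attempt and no reset: what is moved stays moved. The work goes in short steps, Python scripts to look and compute and a tool call to move; the robot and the scene stay as the last step left them, time stands still between calls to the robot, and variables do not carry over. Pictures are saved under pics/ and viewed, and the job is handed in when it is done.

Besides the shell and the picture viewer there is one more tool, called after "Call:" as name(argument=value, ...) on one line, values as JSON. arm_command: Moves the arm, as the interface text tells. Scaled input: -1 to 1 covers 0.5 m each way for a shift and 90 degrees each way for a turn. Its arguments: {"type":"object","properties":{"gripper":{"type":"array","items":{"type":"number"}},"translation":{"type":"array","items":{"type":"array","items":{"type":"number"}}},"turn":{"type":"array","items":{"type":"array","items":{"type":"number"}}}},"required":["gripper","translation","turn"]}

```bash
mkdir -p pics
cat > h.py <<'E'
from station import robot
import numpy as np, cv2
def proj(cal,P):
    R,_=cv2.Rodrigues(np.array(cal['rvec'],float)); p=(R@np.atleast_2d(P).T).T+np.array(cal['tvec']).ravel()
    s=p[:,:2]/p[:,2:3]; r2=(s**2).sum(1,keepdims=True); s=s*(1+cal['k1']*r2)
    f=240/np.tan(np.radians(cal['vfov'])/2)
    return s*f+[cal['cx'],cal['cy']]
def ray(cal,uv):
    f=240/np.tan(np.radians(cal['vfov'])/2)
    d=(np.array(uv,float)-[cal['cx'],cal['cy']])/f; s=d.copy()
    for _ in range(30): s=d/(1+cal['k1']*(s@s))
    R,_=cv2.Rodrigues(np.array(cal['rvec'],float)); t=np.array(cal['tvec']).ravel()
    v=R.T@np.r_[s,1]; return -R.T@t, v/np.linalg.norm(v)
def atz(cal,uv,z):
    o,v=ray(cal,uv); return o+v*(z-o[2])/v[2]
def tri(rs):
    A=np.zeros((3,3));b=np.zeros(3)
    for o,v in rs:
        M=np.eye(3)-np.outer(v,v);A+=M;b+=M@o
    return np.linalg.solve(A,b)
def save(n,im): cv2.imwrite('pics/'+n+'.png',im[:,:,::-1])
E
python3 - <<'E'
from h import *
for c in ['scene','top']:
    im=robot.get_image(c); save(c+'0',im); cal=robot.get_calibration(c); print(c,cal)
    for l in ['knob','lever','gearbox','aerosol']:
        print(l,[(np.round(b['box'],1),round(b['confidence'],2)) for b in robot.boxes_of(c,l)[:2]])
s=robot.state();print(s['clock'],s['tcp_pos'],s['tcp_rot'],s['contact_force'])
E
```

```text
scene {'vfov': 54.68954306468944, 'cx': 313.8620623850346, 'cy': 240.98526985721298, 'k1': 0.004489229457555778, 'rvec': array([ 2.48543463,  0.0730655 , -0.00839632]), 'tvec': array([-0.58241048,  0.13669044,  1.02818466])}
knob [(array([387.2, 222.7,  53.2,  18.7]), 0.61), (array([339.6, 186.2,  27.2,  52.6]), 0.59)]
lever [(array([338.3, 187.4,  22. ,  53.2]), 0.69), (array([359.6, 330.6,  37.8,  71.7]), 0.32)]
gearbox [(array([325.7, 240.6, 170.6, 159.5]), 0.91), (array([340.1, 187.1,  20.5,  56.1]), 0.24)]
aerosol [(array([360.6, 331.9,  37.1,  69.5]), 0.6)]
top {'vfov': 52.66905645915598, 'cx': 319.5333353267089, 'cy': 237.2470368317313, 'k1': -0.015035408496265744, 'rvec': array([ 2.13419749, -2.1472975 ,  0.17334651]), 'tvec': array([0.07086076, 0.58917355, 0.9928445 ])}
knob [(array([271.2, 202.2,  35.2,  25.6]), 0.71)]
lever [(array([270.8, 200.8,  33.8,  35.4]), 0.59)]
gearbox [(array([297.1, 231.8, 107.1, 176.3]), 0.57)]
aerosol [(array([392.9, 194.6,  39.8,  45.3]), 0.88), (array([271.5, 200.4,  33.8,  30.5]), 0.39)]
0.5 [ 0.26455084 -0.62092331  0.20054649] [[ 9.19983819e-01  3.91956340e-01 -1.64937932e-05]
 [ 3.91956340e-01 -9.19983813e-01  1.07430987e-04]
 [ 2.69342338e-05 -1.05299616e-04 -9.99999994e-01]] [ 0.5264013   0.33060373 -0.53584956]
```

View pics/scene0.png

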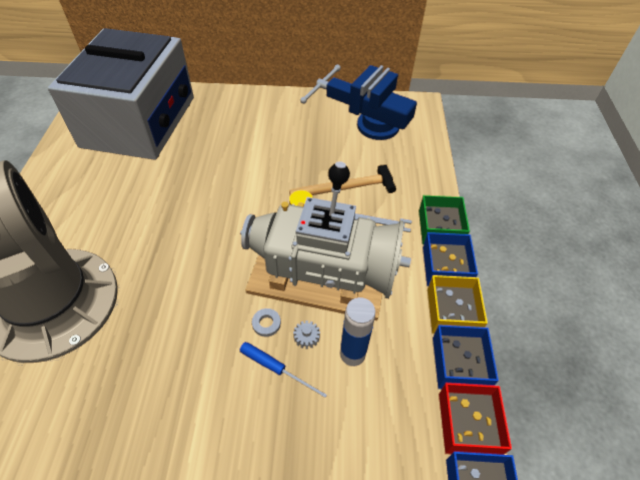

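View pics/top0.png

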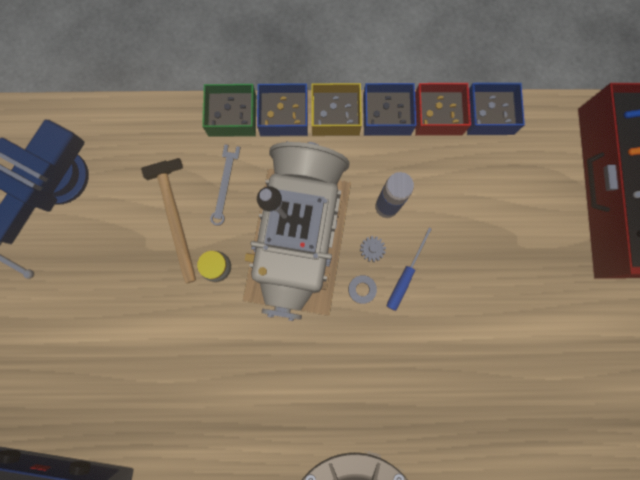

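Run:
```python
import cv2
a=cv2.imread('pics/top0.png')[130:340,210:390]
cv2.imwrite('pics/top0c.png',cv2.resize(a,None,fx=2.8,fy=2.8,interpolation=cv2.INTER_CUBIC))
a=cv2.imread('pics/scene0.png')[140:340,220:440]
cv2.imwrite('pics/scene0c.png',cv2.resize(a,None,fx=3,fy=3,interpolation=cv2.INTER_CUBIC))
```

```text
(no output)
```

View pics/top0c.png

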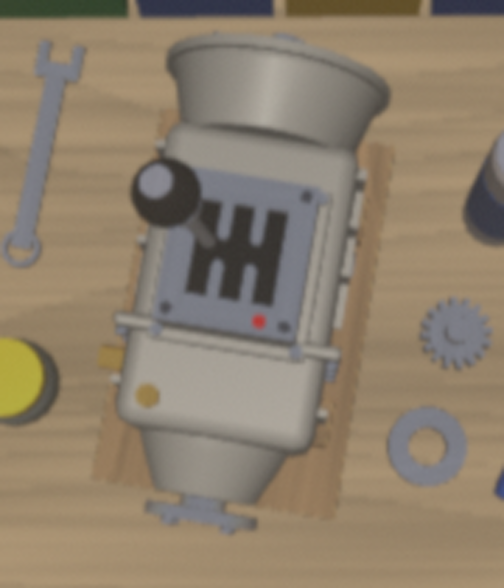

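View pics/scene0c.png

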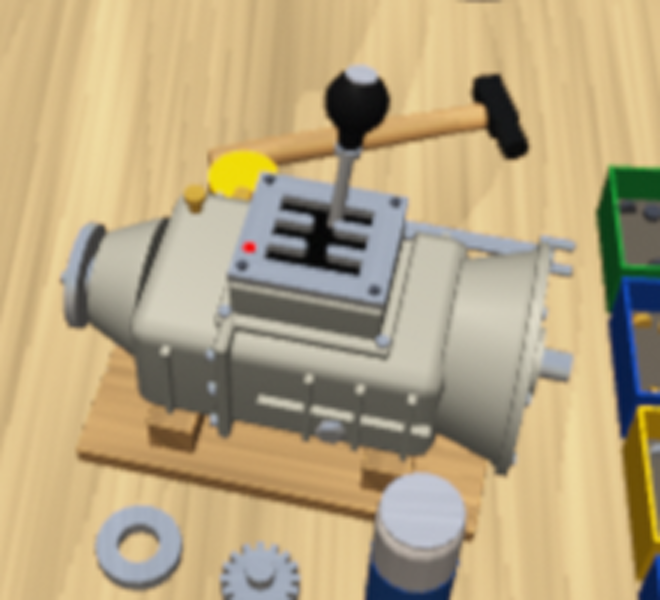

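```bash
cat > fit.py <<'E'
from h import *
from scipy.optimize import least_squares
ct,cs=robot.get_calibration('top'),robot.get_calibration('scene')
T=lambda x,y:np.array([210+x/2.8,130+y/2.8]); S=lambda x,y:np.array([220+x/3,140+y/3])
# screw signs (fx, ly)
obs=[(ct,T(306,196),(1,-1)),(ct,T(165,307),(-1,1)),(ct,T(284,327),(-1,-1)),
(cs,S(268,180),(-1,1)),(cs,S(396,202),(1,1)),(cs,S(375,290),(1,-1)),(cs,S(241,266),(-1,-1))]
def W(p,g):
    c,s=np.cos(p[2]),np.sin(p[2]); return np.array([p[0]+c*g[0]-s*g[1],p[1]+s*g[0]+c*g[1],g[2]])
lan=[(ct,T(280,211),(.032,-.022)),(ct,T(263,305),(-.032,-.022)),(ct,T(246,206),(.032,0)),(ct,T(229,299),(-.032,0)),(ct,T(196,293),(-.032,.022))]
def res(p):
    r=[]
    for c,uv,g in obs: r.append(proj(c,W(p,(g[0]*p[3],g[1]*p[4],.2)))[0]-uv)
    for c,uv,g in lan: r.append((proj(c,W(p,(g[0],g[1],.199)))[0]-uv)*.5)
    k=W(p,(.205*np.sin(p[5])*np.cos(p[6]),-.205*np.sin(p[6]),.085+.205*np.cos(p[5])*np.cos(p[6])))
    r.append(proj(ct,k)[0]-T(166,192)); r.append(proj(cs,k)[0]-S(357,101))
    return np.concatenate(r)
f=least_squares(res,[.6,.05,0,.045,.04,0,-.2])
p=f.x;print(np.round(p,4));print(np.round(f.fun.reshape(-1,2),2))
k=W(p,(.205*np.sin(p[5])*np.cos(p[6]),-.205*np.sin(p[6]),.085+.205*np.cos(p[5])*np.cos(p[6])))
print('knob',k,'tri',tri([ray(ct,T(166,192)),ray(cs,S(357,101))]))
E
python3 fit.py
```

```text
[ 0.5989  0.1143 -0.17    0.0444  0.0391  0.0623 -0.1991]
[[-0.15 -0.7 ]
 [-0.14 -0.27]
 [-0.26 -0.46]
 [-0.52  0.3 ]
 [-0.6   0.52]
 [-0.69  0.75]
 [-0.71  0.44]
 [-0.56 -0.47]
 [-0.45 -0.35]
 [-0.37 -0.53]
 [-0.31 -0.25]
 [-0.35 -0.15]
 [-0.36 -0.52]
 [-0.63  0.64]]
knob [0.61811574 0.15211151 0.28555917] tri [0.61805536 0.15163261 0.28719951]
```

```bash
sed -i 's#210+x/2.8,130+y/2.8#209.5+(x+.5)/2.8,129.5+(y+.5)/2.8#; s#220+x/3,140+y/3#219.5+(x+.5)/3,139.5+(y+.5)/3#' fit.py
cat >> fit.py <<'E'
s=robot.state()
for n,g in [('ahead knob',(p[5]*.205+.045,.041,0)),('contact',(p[5]*.205+.029,.041,0)),('end',(.029,.041,0))]:
    w=W(p,g);print(n,w,'delta/0.5',np.round((w-s['tcp_pos'])/.5,3))
R=np.array(s['tcp_rot']);print('toolx ang',np.degrees(np.arctan2(R[1,0],R[0,0])),'yaw',np.degrees(p[2]),'gx,gy',np.cos(p[2]),np.sin(p[2]))
E
python3 fit.py
```

```text
[ 0.5989  0.1149 -0.1684  0.0443  0.0392  0.0627 -0.1985]
[[-0.23 -0.35]
 [-0.18  0.03]
 [-0.25 -0.22]
 [-0.15  0.4 ]
 [-0.34  0.54]
 [-0.37  0.78]
 [-0.28  0.55]
 [-0.6  -0.32]
 [-0.46 -0.2 ]
 [-0.41 -0.37]
 [-0.33 -0.09]
 [-0.37  0.02]
 [-0.39 -0.19]
 [-0.29  0.74]]
knob [0.61811278 0.15270132 0.28557828] tri [0.61789032 0.15197039 0.28794086]
ahead knob [0.66282803 0.14567349 0.        ] delta/0.5 [ 0.797  1.533 -0.401]
contact [0.64705434 0.14835504 0.        ] delta/0.5 [ 0.765  1.539 -0.401]
end [0.63438888 0.15050819 0.        ] delta/0.5 [ 0.74   1.543 -0.401]
toolx ang 23.0762834678515 yaw -9.648142908955458 gx,gy 0.9858555612001859 -0.1675971731583398
```

Call:
arm_command(gripper=[0,0,0,0,0,0], translation=[[0,0,0.08],[0,0,0.08],[0,0,0.08],[0,0,0.08],[0,0,0.08],[0,0,0.08]], turn=[[0,0,-0.06],[0,0,-0.06],[0,0,-0.06],[0,0,-0.06],[0,0,-0.06],[0,0,-0.06]])

```text
clock: 1.0
tcp_pos: [0.2616, -0.6148, 0.4399]
tcp_rot: [[0.983, -0.182, -0.001], [-0.182, -0.983, 0.017], [-0.004, -0.017, -1.0]]
contact_force: [0.0, -0.3, 0.4]
finger_gap: 0.607
```

Call:
arm_command(gripper=[0,0,0,0,0,0,0,0,0,0,0,0,0,0,0,0,0,0,0,0], translation=[[0.037,0.07,0],[0.037,0.07,0],[0.037,0.07,0],[0.037,0.07,0],[0.037,0.07,0],[0.037,0.07,0],[0.037,0.07,0],[0.037,0.07,0],[0.037,0.07,0],[0.037,0.07,0],[0.037,0.07,0],[0.037,0.07,0],[0.037,0.07,0],[0.037,0.07,0],[0.037,0.07,0],[0.037,0.07,0],[0.037,0.07,0],[0.037,0.07,0],[0.037,0.07,0],[0,0,0]], turn=[[0,0,0],[0,0,0],[0,0,0],[0,0,0],[0,0,0],[0,0,0],[0,0,0],[0,0,0],[0,0,0],[0,0,0],[0,0,0],[0,0,0],[0,0,0],[0,0,0],[0,0,0],[0,0,0],[0,0,0],[0,0,0],[0,0,0],[0,0,0]])

```text
clock: 2.67
tcp_pos: [0.617, 0.082, 0.4553]
tcp_rot: [[0.98, -0.199, 0.013], [-0.199, -0.98, -0.002], [0.013, -0.001, -1.0]]
contact_force: [0.2, 0.3, -0.2]
finger_gap: 0.006
```

Call:
arm_command(gripper=[0,0,0,0,0], translation=[[0.046,0.064,0],[0.046,0.064,0],[0,0,-0.04],[0,0,0],[0,0,0]], turn=[[0,0.008,0.02],[0,0,0],[0,0,0],[0,0,0],[0,0,0]])

```text
clock: 3.08
tcp_pos: [0.6624, 0.1478, 0.4344]
tcp_rot: [[0.987, -0.163, -0.001], [-0.163, -0.987, -0.001], [-0.0, 0.001, -1.0]]
contact_force: [-0.3, -0.1, 0.4]
finger_gap: 0.006
```

Run:
```python
from h import *
s=robot.state();print(s['tcp_pos'],s['tcp_rot'],s['contact_force'])
im=robot.get_image('top')
a=im[130:340,210:390]; save('t1',cv2.resize(a,None,fx=2.8,fy=2.8,interpolation=cv2.INTER_CUBIC))
im=robot.get_image('scene')
a=im[80:280,220:440]; save('s1',cv2.resize(a,None,fx=3,fy=3,interpolation=cv2.INTER_CUBIC))
im=robot.get_image('wrist');save('w1',im)
```

```text
[0.66240988 0.14780948 0.43437747] [[ 9.86579444e-01 -1.63280907e-01 -5.88649789e-04]
 [-1.63281380e-01 -9.86579155e-01 -8.72436152e-04]
 [-4.38297445e-04  9.56843123e-04 -9.99999446e-01]] [-0.2626297  -0.14341555  0.40742065]
```

View pics/s1.png

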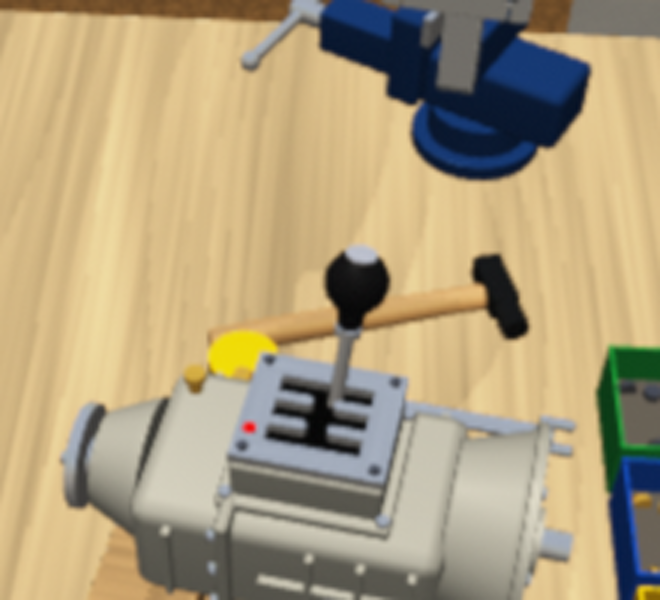

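View pics/w1.png

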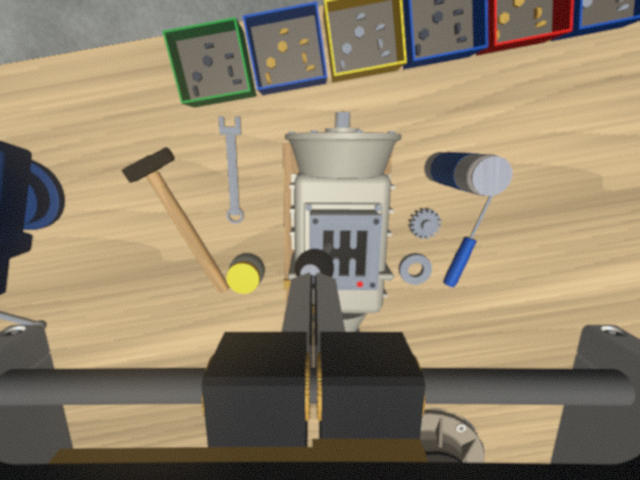

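View pics/t1.png

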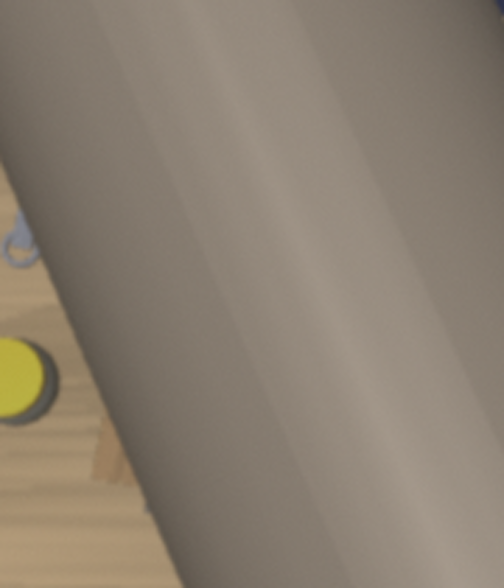

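Call:
arm_command(gripper=[0,0,0,0,0,0], translation=[[0,-0.004,-0.076],[0,0,-0.076],[0,0,-0.076],[0,0,-0.07],[0,0,0],[0,0,0]], turn=[[0,0,0],[0,0,0],[0,0,0],[0,0,0],[0,0,0],[0,0,0]])

```text
clock: 3.73
tcp_pos: [0.6628, 0.1381, 0.2921]
tcp_rot: [[0.985, -0.173, 0.015], [-0.173, -0.985, -0.001], [0.015, -0.002, -1.0]]
contact_force: [0.3, -0.3, 1.6]
finger_gap: 0.008
```

```bash
cat > look.py <<'E'
from h import *
import sys
n=sys.argv[1]
s=robot.state();print(s['clock'],s['tcp_pos'],s['contact_force'])
im=robot.get_image('scene')
a=im[140:300,240:440]; a=cv2.resize(a,None,fx=3.6,fy=3.6,interpolation=cv2.INTER_CUBIC)
save('s'+n,a)
im=robot.get_image('wrist');save('w'+n,im)
E
python3 look.py 2
```

```text
3.7333 [0.66284926 0.13813289 0.29207581] [ 0.26762004 -0.25673406  1.61447971]
```

View pics/s2.png

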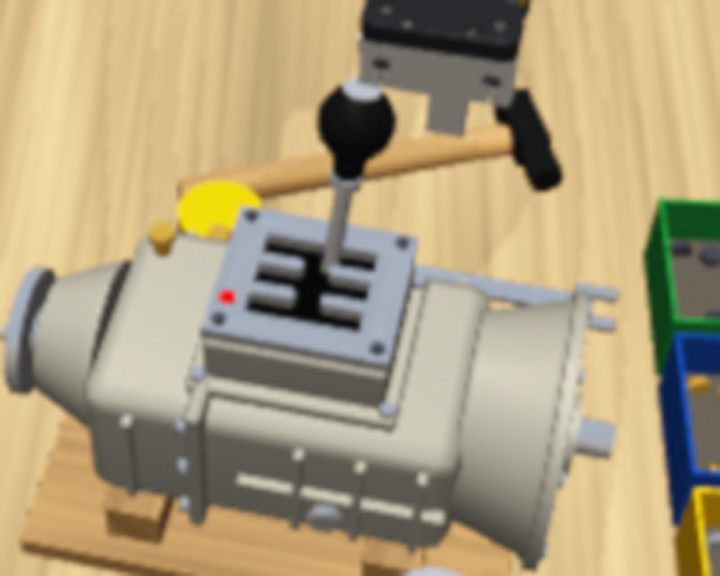

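View pics/w2.png

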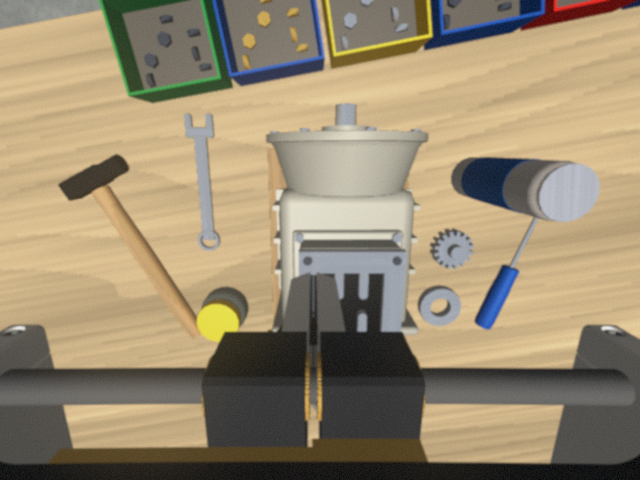

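Run:
```python
from h import *
s=robot.state();R=np.array(s['tcp_rot']);t=np.array(s['tcp_pos']);cal=robot.get_calibration('scene')
for dz in [.019,0,-.02,-.04,-.06,-.078,-.1]:
    print(dz,[np.round((proj(cal,t+R@[dx,.0125*-0-.01,dz])[0]-[240,140])*3.6) for dx in (-.008,.008,.037)])
```

```text
0.019 [array([427., 146.]), array([457., 151.]), array([512., 160.])]
0 [array([430., 120.]), array([460., 125.]), array([516., 134.])]
-0.02 [array([433.,  92.]), array([464.,  97.]), array([520., 105.])]
-0.04 [array([436.,  62.]), array([467.,  67.]), array([525.,  76.])]
-0.06 [array([439.,  32.]), array([471.,  37.]), array([530.,  45.])]
-0.078 [array([441.,   3.]), array([474.,   8.]), array([534.,  17.])]
-0.1 [array([445., -33.]), array([479., -28.]), array([540., -19.])]
```

Run:
```python
from h import *
s=robot.state();R=np.array(s['tcp_rot']);t=np.array(s['tcp_pos']);cal=robot.get_calibration('scene');print(t,s['clock'],s['finger_gap'])
im=robot.get_image('scene')
a=im[60:220,290:440]; a=cv2.resize(a,None,fx=3.7,fy=3.7,interpolation=cv2.INTER_CUBIC)
for dz in [.019,0,-.02,-.04,-.06,-.078]:
    for dx in (-.008,.008):
        for dy in(-.0125,.0125):
            q=(proj(cal,t+R@[dx,dy,dz])[0]-[289.5,59.5])*3.7
            cv2.circle(a:=np.ascontiguousarray(a),tuple(int(v) for v in q),2,(255,0,0) if dy>0 else (0,255,0),-1)
save('s3',a)
```

```text
[0.66336795 0.13853431 0.29292015] 3.8333 0.004039608825054416
```

View pics/s3.png

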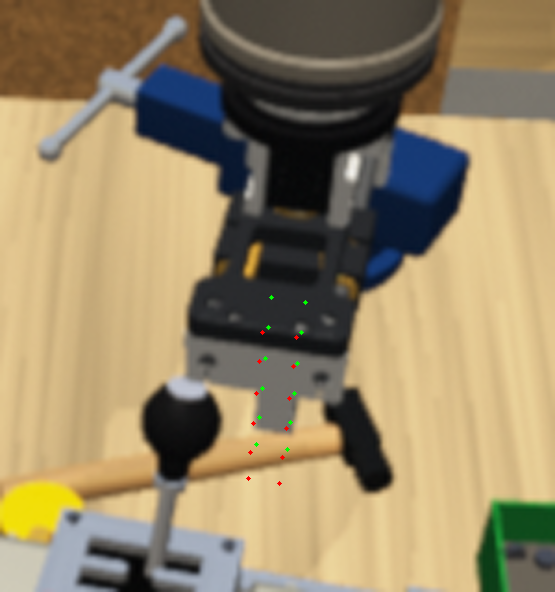

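```bash
python3 - <<'E'
from h import *
s=robot.state();R=np.array(s['tcp_rot']);t=np.array(s['tcp_pos']);cal=robot.get_calibration('scene');cw=robot.get_calibration('wrist')
for dz in [.019,0,-.02,-.04,-.078]:
  print(dz,[np.round(proj(cw,t+R@[dx,dy,dz])[0]) for dx in (-.008,.008) for dy in (-.0125,.0125)])
print('s1 tip raw', proj(cal,[[.6624,.1478,.4154]]), 'obs 372.6,110')
Rw,_=cv2.Rodrigues(cw['rvec']);print('wrist cam in tool',R.T@(-Rw.T@np.array(cw['tvec']).ravel()-t))
# two-view-from-motion tip estimate: ray of observed tip
for uv in [(290+275/3.7,60+425/3.7)]:
  for z in (.27,.28,.29,.30,.31,.32): print(z,atz(cal,uv,z))
E
python3 - <<'E'
import cv2
a=cv2.imread('pics/w2.png')[240:420,200:430]
cv2.imwrite('pics/w2c.png',cv2.resize(a,None,fx=3.3,fy=3.3,interpolation=cv2.INTER_CUBIC))
E
```

```text
0.019 [array([294., 285.]), array([332., 285.]), array([293., 261.]), array([332., 261.])]
0 [array([292., 297.]), array([334., 297.]), array([291., 272.]), array([334., 272.])]
-0.02 [array([290., 314.]), array([336., 314.]), array([289., 286.]), array([336., 286.])]
-0.04 [array([287., 334.]), array([338., 334.]), array([286., 304.]), array([339., 304.])]
-0.078 [array([279., 389.]), array([346., 389.]), array([278., 352.]), array([347., 352.])]
s1 tip raw [[369.10230439 120.96874943]] obs 372.6,110
wrist cam in tool [ 8.00820705e-02  1.26627982e-04 -1.83069056e-01]
0.27 [0.66896913 0.16993952 0.27      ]
0.28 [0.66787139 0.15961984 0.28      ]
0.29 [0.66677365 0.14930017 0.29      ]
0.3 [0.66567591 0.13898049 0.3       ]
0.31 [0.66457817 0.12866081 0.31      ]
0.32 [0.66348043 0.11834114 0.32      ]
```

View pics/w2c.png

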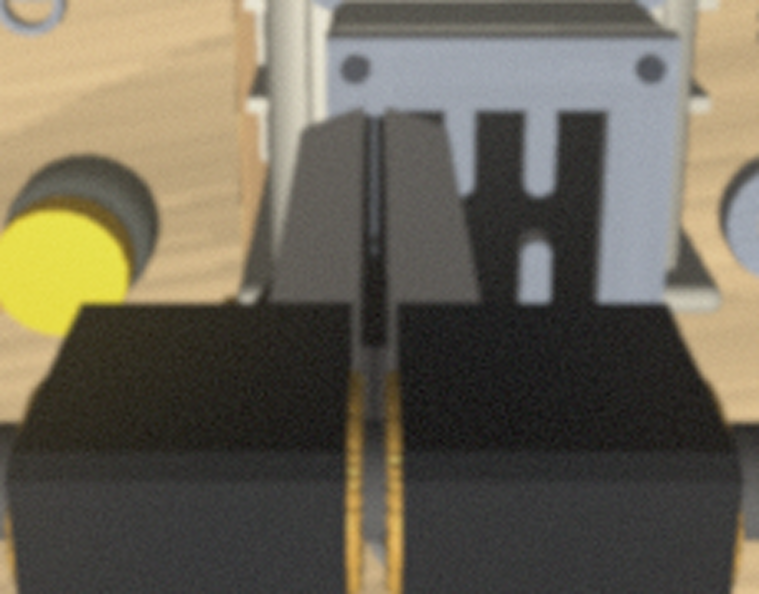

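```bash
cat >> fit.py <<'E'
cw=robot.get_calibration('wrist')
print('W pred front L,R', proj(cw,[W(p,(.0443,.0392,.2)),W(p,(.0443,-.0392,.2))]),'obs (307.6,260.6),(397,260.6)')
E
python3 fit.py | tail -3
python3 - <<'E'
from h import *
s=robot.state();print({k:np.round(v,3) for k,v in s.items()})
for c in ['scene','wrist']:
    robot.get_image(c)
    for l in ['gearbox','aerosol','grease_tin','bearing','pinion','spanner']:
        print(c,l,[(np.round(b['box'],1),round(b['confidence'],2)) for b in robot.boxes_of(c,l)[:1]])
E
```

```text
toolx ang -9.963553161450934 yaw -9.648142908955458 gx,gy 0.9858555612001859 -0.1675971731583398
W pred front L,R [[307.86715228 260.03689126]
 [397.74828896 259.71579663]] obs (307.6,260.6),(397,260.6)
{'clock': np.float64(3.883), 'joint_pos': array([-0.018,  0.387, -0.394,  1.478,  0.158,  1.291, -2.172]), 'dq': array([-0.003, -0.003, -0.004, -0.003, -0.001, -0.01 , -0.001]), 'tau': array([ 4.4800e-01, -8.9455e+01, -5.1060e+00, -4.7147e+01,  1.1700e-01,
       -1.3700e-01,  2.0000e-03]), 'tcp_pos': array([0.664, 0.139, 0.293]), 'tcp_rot': array([[ 0.985, -0.173,  0.018],
       [-0.173, -0.985,  0.   ],
       [ 0.017, -0.003, -1.   ]]), 'contact_force': array([-1.777, -0.036,  0.883]), 'ft_torque': array([ 0.042, -0.027,  0.046]), 'finger_gap': np.float64(0.003)}
scene gearbox [(array([326.4, 240.6, 169.2, 162. ]), 0.87)]
scene aerosol [(array([358.9, 333.3,  32.9,  73. ]), 0.58)]
scene grease_tin [(array([299. , 196.8,  24.4,  15.9]), 0.8)]
scene bearing [(array([267.3, 322. ,  28. ,  30.8]), 0.67)]
scene pinion [(array([305.1, 336. ,  21.8,  27.4]), 0.96)]
scene spanner [(array([383.4, 221.2,  58.7,  20.2]), 0.6)]
wrist gearbox [(array([348.2, 256.9, 160.3, 305.3]), 0.56)]
wrist aerosol [(array([530.2, 189.6, 149.8,  65.2]), 0.74)]
wrist grease_tin [(array([225.1, 313.4,  52.6,  54.2]), 0.64)]
wrist bearing [(array([438.4, 305.5,  47.3,  45.7]), 0.94)]
wrist pinion [(array([452.6, 248.1,  45. ,  37.2]), 0.56)]
wrist spanner [(array([202.6, 181. ,  36.9, 134.6]), 0.84)]
```

Call:
arm_command(gripper=[0,0,0,0], translation=[[0.002,0.013,-0.03],[0,0,-0.025],[0,0,0],[0,0,0]], turn=[[0,0.011,0.004],[0,0,0],[0,0,0],[0,0,0]])

```text
clock: 4.92
tcp_pos: [0.6636, 0.1463, 0.26]
tcp_rot: [[0.986, -0.165, -0.004], [-0.165, -0.986, -0.0], [-0.004, 0.001, -1.0]]
contact_force: [0.4, -0.6, 0.7]
finger_gap: 0.003
```

```bash
cat > st.py <<'E'
from h import *
import sys
P=(.5989,.1149,-.1684)
def G(t):
    c,s=np.cos(P[2]),np.sin(P[2]);d=np.array(t[:2])-P[:2];return np.round(np.array([c*d[0]+s*d[1],-s*d[0]+c*d[1]])*1e3,1)
s=robot.state();print(s['clock'],np.round(s['tcp_pos'],4),'G',G(s['tcp_pos']),'z ax',np.round(np.array(s['tcp_rot'])[:,2],3),'F',np.round(s['contact_force'],1),'xang',np.degrees(np.arctan2(s['tcp_rot'][1][0],s['tcp_rot'][0][0])))
if len(sys.argv)>1:
    n=sys.argv[1]; im=robot.get_image('scene')
    a=im[130:250,290:420]; save('s'+n,cv2.resize(a,None,fx=4.5,fy=4.5,interpolation=cv2.INTER_CUBIC))
E
python3 st.py 4
```

```text
4.9167 [0.6636 0.1463 0.26  ] G [58.6 41.8] z ax [-0.004 -0.    -1.   ] F [ 0.4 -0.6  0.7] xang -9.513917534588057
```

View pics/s4.png

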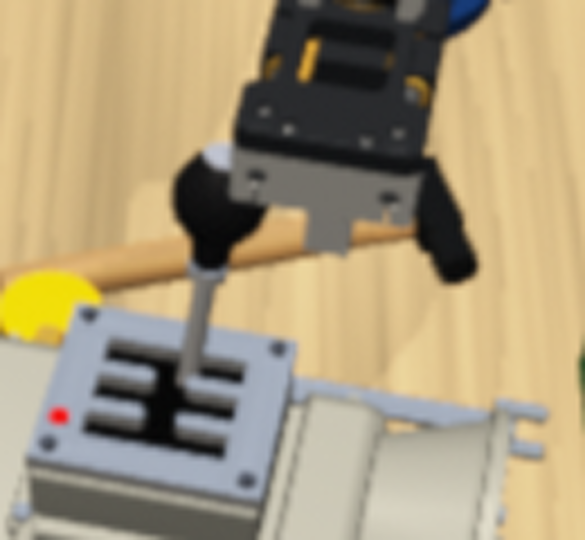

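Call:
arm_command(gripper=[0,0,0], translation=[[-0.02,0.003,0.012],[0,0,0],[0,0,0]], turn=[[0,0,0],[0,0,0],[0,0,0]])

```text
clock: 5.22
tcp_pos: [0.6525, 0.1475, 0.2666]
tcp_rot: [[0.986, -0.166, -0.005], [-0.166, -0.986, -0.001], [-0.005, 0.001, -1.0]]
contact_force: [0.3, -0.5, 0.3]
finger_gap: 0.002
```

```bash
python3 st.py
```

```text
5.2167 [0.6525 0.1475 0.2666] G [47.3 41.2] z ax [-0.005 -0.001 -1.   ] F [ 0.3 -0.5  0.3] xang -9.543124198189131
```

Call:
arm_command(gripper=[0,0,0,0], translation=[[-0.008,0.0013,0],[-0.008,0.0013,0],[-0.008,0.0013,0],[0,0,0]], turn=[[0,0,0],[0,0,0],[0,0,0],[0,0,0]])

```text
clock: 5.55
tcp_pos: [0.6405, 0.1495, 0.2687]
tcp_rot: [[0.986, -0.166, 0.0], [-0.166, -0.986, -0.0], [0.0, 0.0, -1.0]]
contact_force: [3.9, -0.8, -4.2]
finger_gap: 0.006
```

```bash
python3 st.py 5
python3 - <<'E'
from h import *
im=robot.get_image('wrist');save('w5',im)
E
```

```text
5.55 [0.6405 0.1495 0.2687] G [35.3 41.1] z ax [ 0. -0. -1.] F [ 3.9 -0.8 -4.2] xang -9.574578481639469
```

View pics/s5.png

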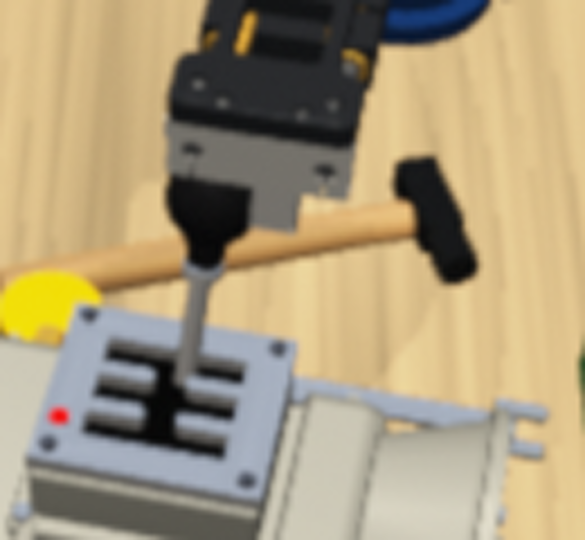

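View pics/w5.png

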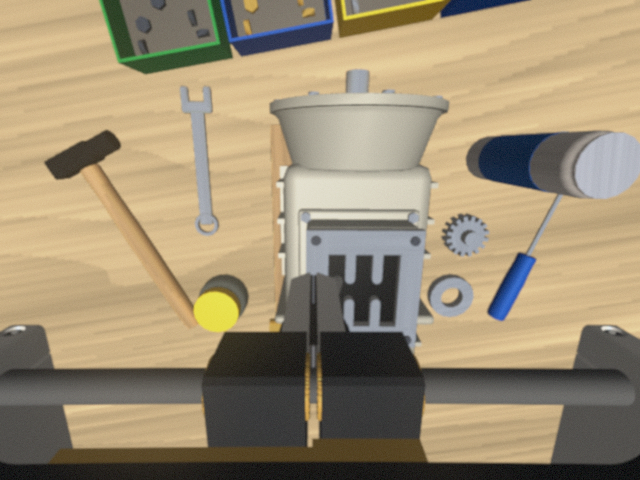

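Call:
arm_command(gripper=[0,0,0], translation=[[-0.007,0.0012,0],[-0.006,0.001,0],[0,0,0]], turn=[[0,0,0],[0,0,0],[0,0,0]])

```text
clock: 5.9
tcp_pos: [0.6357, 0.1503, 0.2692]
tcp_rot: [[0.986, -0.167, 0.002], [-0.167, -0.986, 0.001], [0.002, -0.001, -1.0]]
contact_force: [3.5, -0.3, -1.3]
finger_gap: 0.004
```

```bash
python3 st.py 6
```

```text
5.9 [0.6357 0.1503 0.2692] G [30.4 41.1] z ax [ 0.002  0.001 -1.   ] F [ 3.5 -0.3 -1.3] xang -9.639215437988085
```

View pics/s6.png

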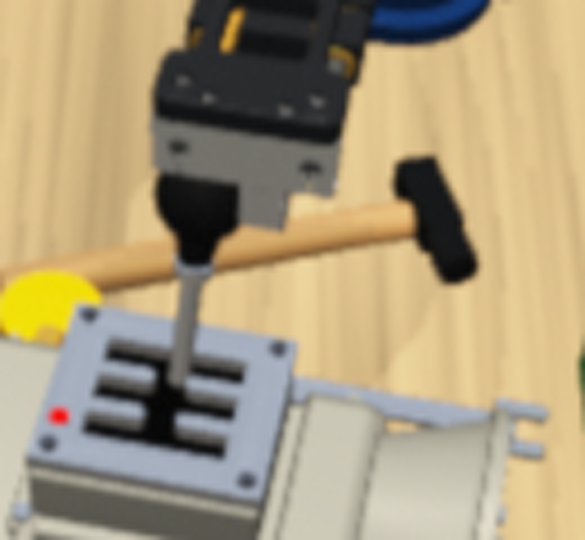

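Call:
arm_command(gripper=[0,0,0,0,0,0,0,0], translation=[[0.03,-0.005,0],[0,0,0],[0.0085,0.05,0],[0.0085,0.05,0],[0,0,0],[-0.042,0.007,0],[-0.042,0.007,0],[0,0,0]], turn=[[0,0,0],[0,0,0],[0,0,0],[0,0,0],[0,0,0],[0,0,0],[0,0,0],[0,0,0]])

```text
clock: 6.62
tcp_pos: [0.6126, 0.2063, 0.2653]
tcp_rot: [[0.986, -0.168, -0.01], [-0.168, -0.986, -0.001], [-0.009, 0.003, -1.0]]
contact_force: [0.5, 1.0, 0.3]
finger_gap: 0.01
```

```bash
python3 st.py 7
python3 - <<'E'
from h import *
im=robot.get_image('wrist');save('w7',im)
E
```

```text
6.6167 [0.6126 0.2063 0.2653] G [-1.8 92.4] z ax [-0.01  -0.001 -1.   ] F [0.5 1.  0.3] xang -9.677174133212105
```

View pics/s7.png

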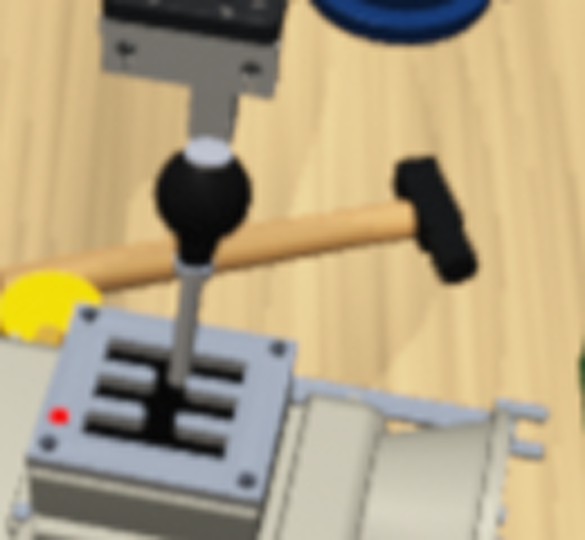

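View pics/w7.png

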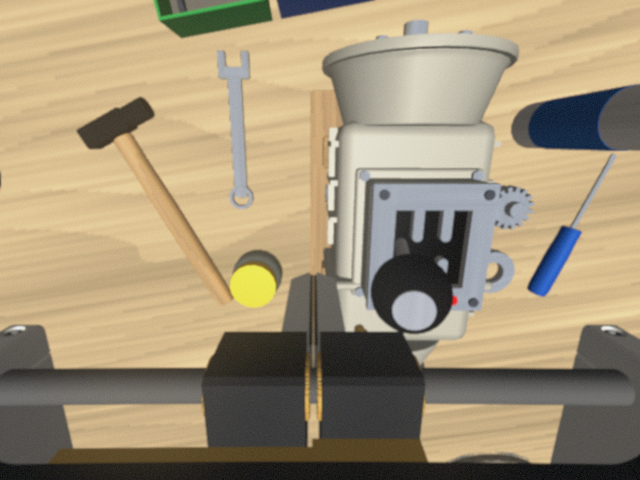

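```bash
cat > lev.py <<'E'
from h import *
import sys
from scipy.optimize import least_squares
P=(.5989,.1149,-.1684)
def knob(f,s,r=.205):
    g=(r*np.sin(f)*np.cos(s),-r*np.sin(s),.085+r*np.cos(f)*np.cos(s))
    c,n=np.cos(P[2]),np.sin(P[2]); return np.array([P[0]+c*g[0]-n*g[1],P[1]+n*g[0]+c*g[1],g[2]])
def solve(su,wu):
    o=[(robot.get_calibration(c),np.array(u)) for c,u in (('scene',su),('wrist',wu)) if u is not None]
    r=lambda q:np.concatenate([proj(c,knob(*q))[0]-u for c,u in o])
    for k in range(len(o)+1):
        oo=o
        rr=(lambda q:np.concatenate([proj(c,knob(*q))[0]-u for c,u in ([o[k]] if k<len(o) else o)]))
        f=least_squares(rr,[0,-.1]);print(['scene','wrist','both'][k],np.round(f.x,3),np.round(f.fun,1))
S=lambda x,y,ox=290,oy=130,k=4.5:[ox-.5+(x+.5)/k,oy-.5+(y+.5)/k]
E
python3 - <<'E'
from lev import *
solve(S(203,193),[411,293])
E
```

```text
scene [ 0.025 -0.213] [-0.  0.]
wrist [ 0.028 -0.194] [-0.  0.]
both [ 0.028 -0.195] [-0.1  1.1 -0.2  0. ]
```

Call:
arm_command(gripper=[0,0,0,0,0,0,0,0,0,0], translation=[[0.046,-0.008,0],[0.046,-0.008,0],[0,0,0],[-0.0085,-0.05,0],[-0.0085,-0.05,0],[0,0,0],[-0.022,0.004,0],[-0.01,0.0017,0],[-0.007,0.0012,0],[0,0,0]], turn=[[0,0.006,0],[0,0,0],[0,0,0],[0,0,0],[0,0,0],[0,0,0],[0,0,0],[0,0,0],[0,0,0],[0,0,0]])

```text
clock: 7.55
tcp_pos: [0.6376, 0.1435, 0.263]
tcp_rot: [[0.984, -0.175, -0.022], [-0.175, -0.985, -0.003], [-0.021, 0.007, -1.0]]
contact_force: [1.8, 0.8, -0.3]
finger_gap: 0.006
```

```bash
python3 st.py 8
```

```text
7.55 [0.6376 0.1435 0.263 ] G [33.4 34.7] z ax [-0.022 -0.003 -1.   ] F [ 1.8  0.8 -0.3] xang -10.094718200297175
```

Call:
arm_command(gripper=[0,0,0,0,0], translation=[[0.006,0.011,0.004],[0,0,0],[-0.012,0.002,0],[-0.01,0.0017,0],[0,0,0]], turn=[[0,-0.014,0.004],[0,0,0],[0,0,0],[0,0,0],[0,0,0]])

```text
clock: 8.02
tcp_pos: [0.6311, 0.1525, 0.2654]
tcp_rot: [[0.986, -0.167, 0.005], [-0.167, -0.986, -0.003], [0.005, 0.002, -1.0]]
contact_force: [3.4, -2.5, -2.9]
finger_gap: 0.003
```

```bash
python3 st.py 9
```

```text
8.0167 [0.6311 0.1525 0.2654] G [25.5 42.4] z ax [ 0.005 -0.003 -1.   ] F [ 3.4 -2.5 -2.9] xang -9.624475024461065
```

Call:
arm_command(gripper=[0,0,0,0,0,0,0,0], translation=[[0.04,-0.007,0],[0,0,0],[0.0085,0.05,0],[0.0085,0.048,0],[0,0,0],[-0.042,0.007,0],[-0.042,0.007,0],[0,0,0]], turn=[[0,0,0],[0,0,0],[0,0,0],[0,0,0],[0,0,0],[0,0,0],[0,0,0],[0,0,0]])

```text
clock: 8.73
tcp_pos: [0.6149, 0.2064, 0.2634]
tcp_rot: [[0.986, -0.169, -0.002], [-0.169, -0.986, -0.003], [-0.002, 0.003, -1.0]]
contact_force: [0.8, 1.2, 0.3]
finger_gap: 0.0
```

```bash
python3 st.py 10
python3 - <<'E'
from h import *
im=robot.get_image('wrist');save('w10',im)
E
```

```text
8.7333 [0.6149 0.2064 0.2634] G [ 0.5 92.9] z ax [-0.002 -0.003 -1.   ] F [0.8 1.2 0.3] xang -9.719114305373598
```

View pics/s10.png

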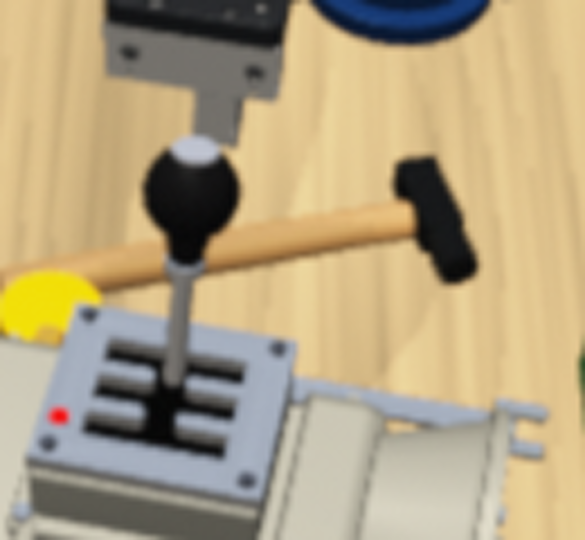

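View pics/w10.png

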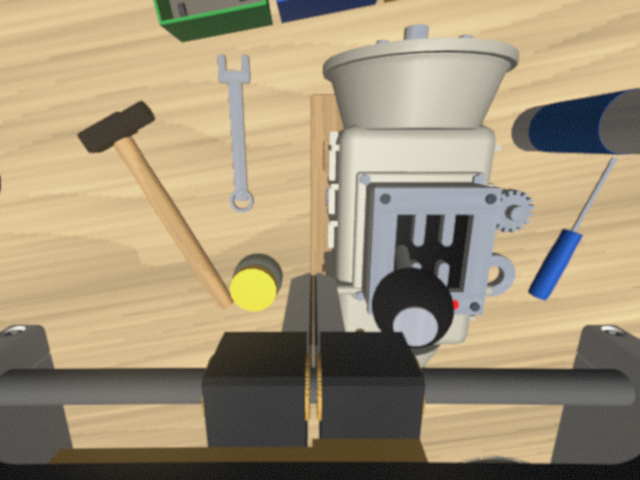

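Run:
```python
from lev import *
solve(S(192,191),[413,307])
```

```text
scene [ 0.001 -0.213] [0. 0.]
wrist [ 0.003 -0.192] [0. 0.]
both [ 0.003 -0.192] [-0.3  1.2 -0.2 -0. ]
```

Call:
arm_command(gripper=[0,0,0,0], translation=[[-0.0064,-0.035,0.01],[-0.004,-0.02,0],[-0.004,-0.02,0],[0,0,0]], turn=[[0,0,0],[0,0,0],[0,0,0],[0,0,0]])

```text
clock: 9.17
tcp_pos: [0.6122, 0.1671, 0.269]
tcp_rot: [[0.985, -0.17, 0.001], [-0.17, -0.985, -0.0], [0.001, -0.0, -1.0]]
contact_force: [-0.4, 2.0, -1.1]
finger_gap: 0.009
```

```bash
python3 st.py 11
```

```text
9.1667 [0.6122 0.1671 0.269 ] G [ 4.4 53.7] z ax [ 0.001 -0.    -1.   ] F [-0.4  2.  -1.1] xang -9.812079405864555
```

View pics/s11.png

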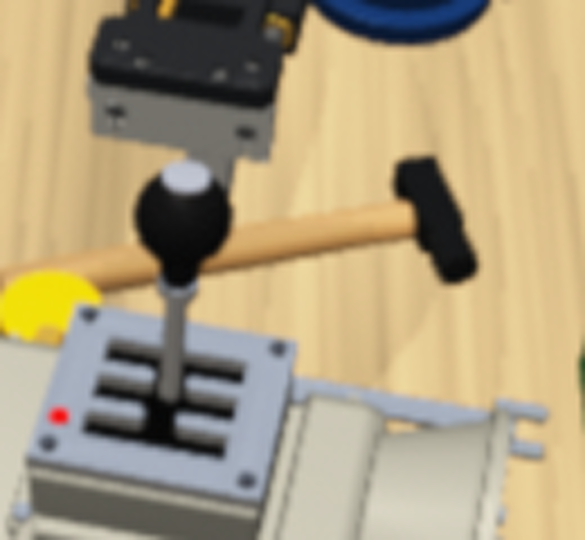

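Run:
```python
from lev import *
im=robot.get_image('wrist');save('w11',im)
a=im[250:420,280:540];save('w11c',cv2.resize(a,None,fx=3,fy=3,interpolation=cv2.INTER_CUBIC))
solve(S(183,216),[413,307])
```

```text
scene [ 0.    -0.121] [0. 0.]
wrist [ 0.002 -0.009] [0. 0.]
both [ 0.003 -0.013] [-2.1  7.7 -1.6 -0.4]
```

View pics/w11c.png

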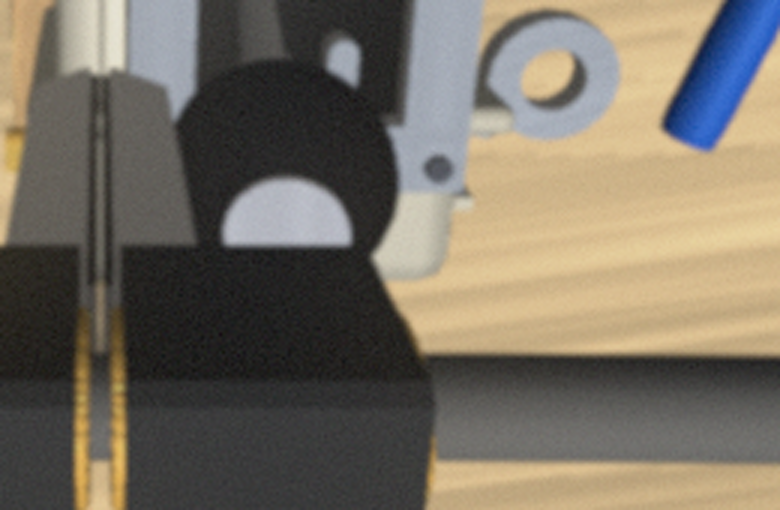

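Call:
arm_command(gripper=[0,0,0,0], translation=[[-0.0045,-0.02,0],[-0.0045,-0.02,0],[-0.0045,-0.02,0],[0,0,0]], turn=[[0,0,0],[0,0,0],[0,0,0],[0,0,0]])

```text
clock: 9.6
tcp_pos: [0.6057, 0.1408, 0.2685]
tcp_rot: [[0.986, -0.166, 0.001], [-0.166, -0.986, 0.003], [0.0, -0.003, -1.0]]
contact_force: [0.3, 1.1, 0.5]
finger_gap: 0.005
```

```bash
python3 st.py 12
```

```text
9.6 [0.6057 0.1408 0.2685] G [ 2.3 26.6] z ax [ 0.001  0.003 -1.   ] F [0.3 1.1 0.5] xang -9.546018563638073
```

View pics/s12.png

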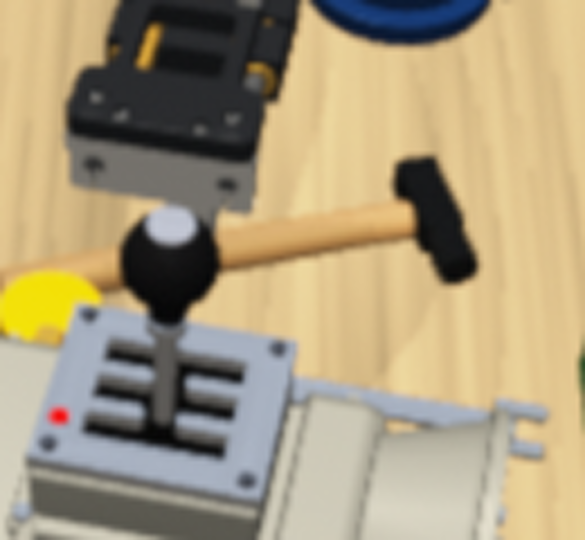

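Run:
```python
from lev import *
solve(S(169,264),None)
```

```text
scene [0.001 0.025] [0. 0.]
wrist [0.001 0.025] [0. 0.]
```

Call:
arm_command(gripper=[0,0,0], translation=[[-0.0045,-0.02,0],[-0.0045,-0.02,0],[0,0,0]], turn=[[0,0,0],[0,0,0],[0,0,0]])

```text
clock: 9.9
tcp_pos: [0.6011, 0.1223, 0.2684]
tcp_rot: [[0.986, -0.164, 0.001], [-0.164, -0.986, 0.004], [0.0, -0.004, -1.0]]
contact_force: [1.4, 2.4, 1.2]
finger_gap: 0.003
```

```bash
python3 st.py 13
```

```text
9.9 [0.6011 0.1223 0.2684] G [0.9 7.7] z ax [ 0.001  0.004 -1.   ] F [1.4 2.4 1.2] xang -9.43032271674074
```

View pics/s13.png

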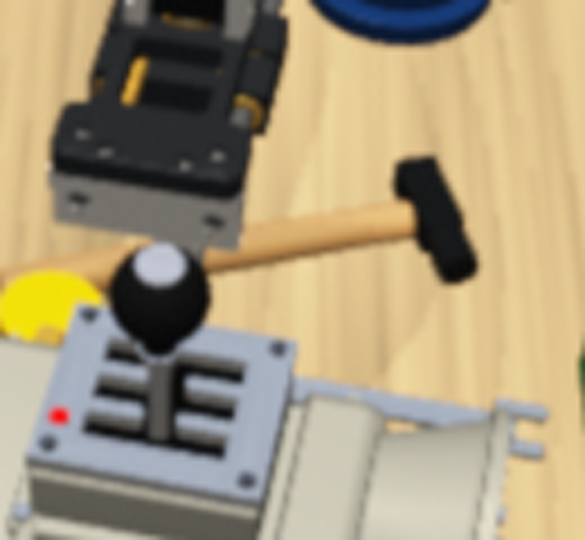

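Run:
```python
from lev import *
solve(S(160,298),None)
```

```text
scene [0.002 0.113] [ 0. -0.]
wrist [0.002 0.113] [ 0. -0.]
```

Call:
arm_command(gripper=[0,0,0], translation=[[-0.0035,-0.018,0],[-0.0035,-0.018,0],[0,0,0]], turn=[[0,0,0],[0,0,0],[0,0,0]])

```text
clock: 10.2
tcp_pos: [0.5972, 0.106, 0.2677]
tcp_rot: [[0.987, -0.162, 0.0], [-0.162, -0.987, 0.005], [-0.001, -0.005, -1.0]]
contact_force: [0.3, 2.1, 1.0]
finger_gap: 0.004
```

```bash
python3 st.py 14
```

```text
10.2 [0.5972 0.106  0.2677] G [-0.2 -9. ] z ax [ 0.     0.005 -1.   ] F [0.3 2.1 1. ] xang -9.309483009376779
```

View pics/s14.png

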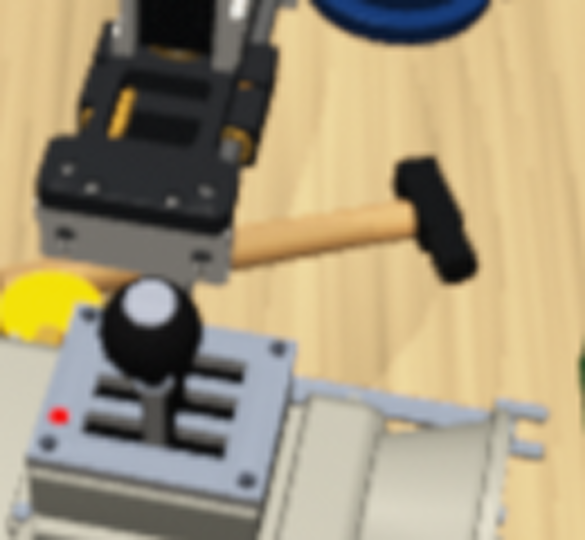

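Run:
```python
from lev import *
solve(S(151,330),None)
```

```text
scene [0.    0.191] [0. 0.]
wrist [0.    0.191] [0. 0.]
```

Call:
arm_command(gripper=[0,0,0], translation=[[-0.001,-0.007,0],[-0.001,-0.007,0],[0,0,0]], turn=[[0,0,0],[0,0,0],[0,0,0]])

```text
clock: 10.5
tcp_pos: [0.5965, 0.105, 0.2676]
tcp_rot: [[0.988, -0.157, 0.001], [-0.157, -0.987, 0.011], [-0.0, -0.011, -1.0]]
contact_force: [1.8, 1.9, 0.2]
finger_gap: 0.005
```

```bash
python3 st.py 15
```

```text
10.5 [0.5965 0.105  0.2676] G [ -0.7 -10.1] z ax [ 0.001  0.011 -1.   ] F [1.8 1.9 0.2] xang -9.049468178267078
```

View pics/s15.png

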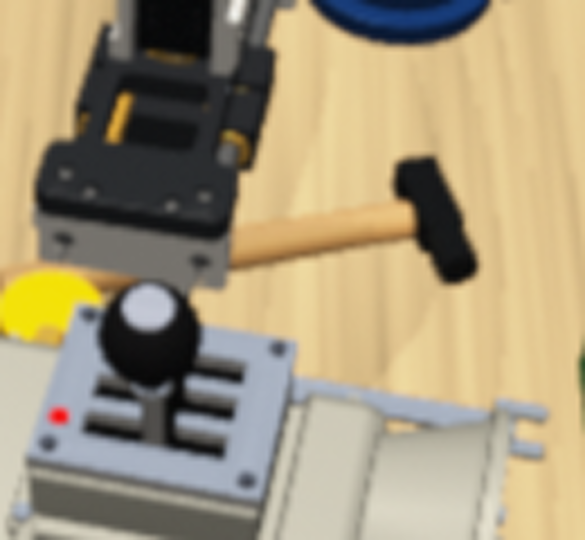

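Call:
arm_command(gripper=[0,0,0,0,0,0,0,0,0], translation=[[0.005,0.028,0],[0,0,0],[-0.05,0.008,0],[-0.05,0.008,0],[0,0,0],[0,0,0],[-0.0075,-0.044,0],[-0.0075,-0.044,0],[0,0,0]], turn=[[-0.007,0,0],[0,0,0],[0,0,0],[0,0,0],[0,0,0],[0,0,0],[0,0,0],[0,0,0],[0,0,0]])

```text
clock: 11.3
tcp_pos: [0.539, 0.0825, 0.266]
tcp_rot: [[0.988, -0.154, -0.003], [-0.154, -0.988, -0.003], [-0.003, 0.003, -1.0]]
contact_force: [0.6, -0.2, 0.2]
finger_gap: 0.007
```

```bash
python3 st.py 16;python3 - <<'E'
from h import *
im=robot.get_image('wrist');save('w16',im)
E
```

```text
11.3 [0.539  0.0825 0.266 ] G [-53.6 -42. ] z ax [-0.003 -0.003 -1.   ] F [ 0.6 -0.2  0.2] xang -8.845225234416386
```

View pics/s16.png

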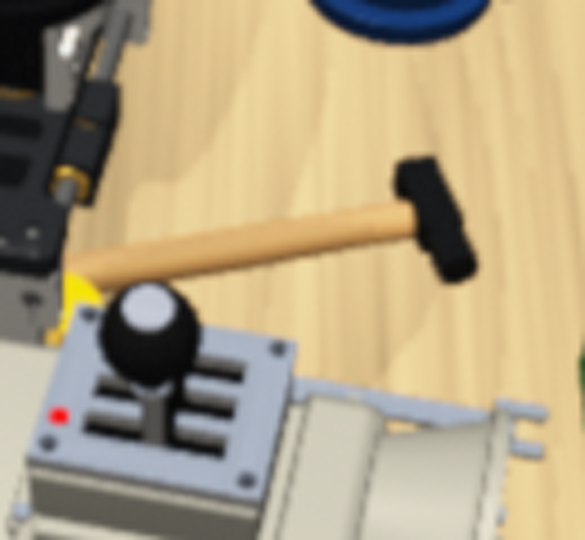

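View pics/w16.png

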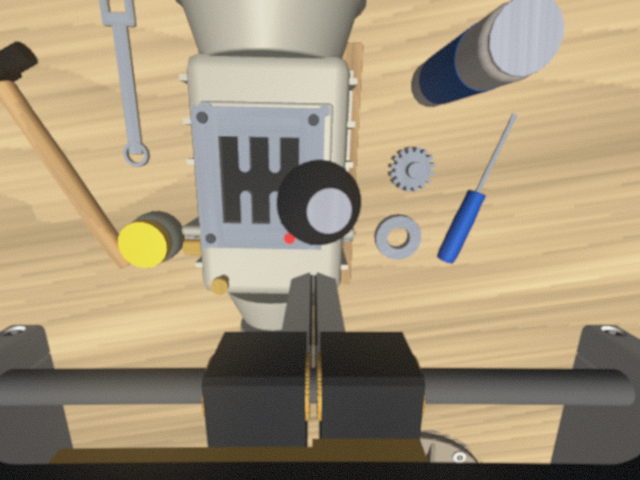

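Call:
arm_command(gripper=[0,0,0,0], translation=[[0.03,-0.005,0],[0.02,-0.0034,0],[0.02,-0.0034,0],[0,0,0]], turn=[[0,0,-0.009],[0,0,0],[0,0,0],[0,0,0]])

```text
clock: 11.73
tcp_pos: [0.5759, 0.0817, 0.2661]
tcp_rot: [[0.986, -0.164, -0.005], [-0.164, -0.986, -0.001], [-0.005, 0.002, -1.0]]
contact_force: [-3.7, -0.7, 2.8]
finger_gap: 0.007
```

```bash
python3 st.py 17;python3 - <<'E'
from h import *
im=robot.get_image('wrist');save('w17',im)
E
```

```text
11.7333 [0.5759 0.0817 0.2661] G [-17.1 -36.5] z ax [-0.005 -0.001 -1.   ] F [-3.7 -0.7  2.8] xang -9.429291282313164
```

View pics/s17.png

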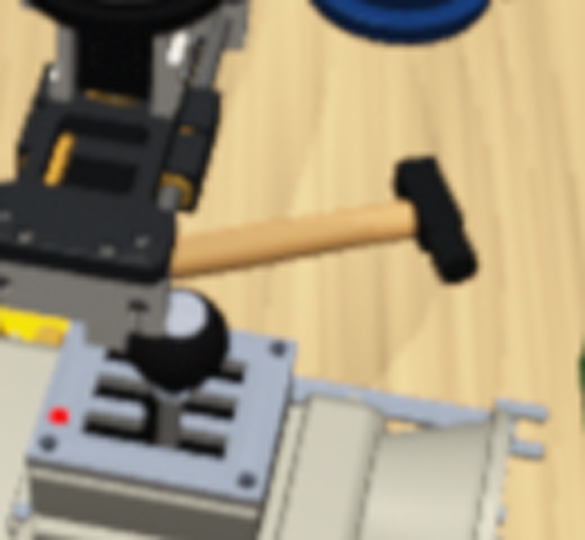

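View pics/w17.png

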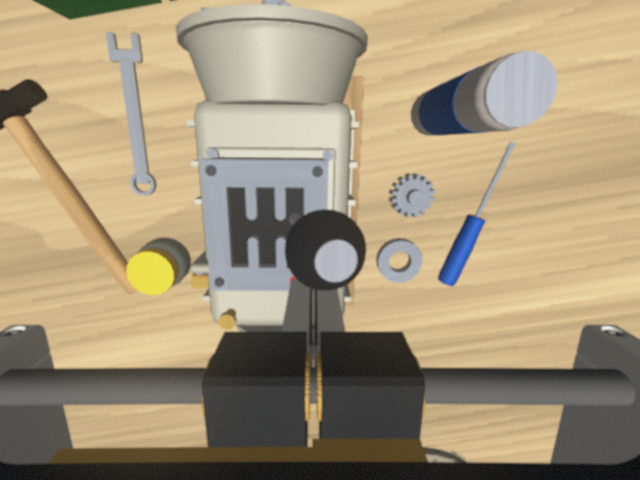

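Run:
```python
from lev import *
solve(None,[326,250])
```

```text
scene [0.048 0.211] [0. 0.]
wrist [0.048 0.211] [0. 0.]
```

Call:
arm_command(gripper=[0,0,0], translation=[[0.0195,-0.0065,0],[0.0195,-0.0065,0],[0,0,0]], turn=[[0,0,0],[0,0,0],[0,0,0]])

```text
clock: 12.08
tcp_pos: [0.5919, 0.0784, 0.2656]
tcp_rot: [[0.987, -0.159, -0.009], [-0.159, -0.987, 0.0], [-0.009, 0.001, -1.0]]
contact_force: [-3.2, -0.2, 1.8]
finger_gap: 0.004
```

```bash
python3 st.py 18;python3 - <<'E'
from h import *
im=robot.get_image('wrist');save('w18',im)
E
```

```text
12.0833 [0.5919 0.0784 0.2656] G [ -0.7 -37.1] z ax [-0.009  0.    -1.   ] F [-3.2 -0.2  1.8] xang -9.149074707131618
```

View pics/w18.png

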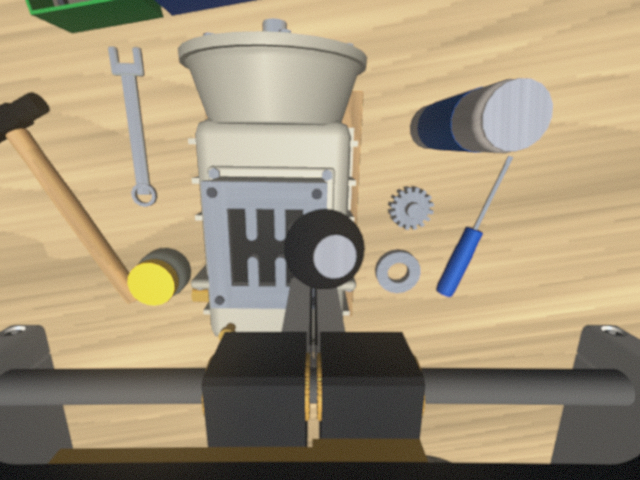

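Call:
arm_command(gripper=[0,0,0], translation=[[0.0195,-0.0055,0],[0.0195,-0.0055,0],[0,0,0]], turn=[[0,0,0],[0,0,0],[0,0,0]])

```text
clock: 12.43
tcp_pos: [0.6075, 0.0749, 0.2649]
tcp_rot: [[0.988, -0.156, -0.013], [-0.156, -0.988, 0.0], [-0.012, 0.002, -1.0]]
contact_force: [-3.6, 0.1, 2.3]
finger_gap: 0.002
```

Call:
arm_command(gripper=[0,0], translation=[[0.008,-0.0015,0],[0.008,-0.0015,0]], turn=[[0,0,0],[0,0,0]])

```text
clock: 12.6
tcp_pos: [0.6102, 0.0746, 0.2646]
tcp_rot: [[0.988, -0.154, -0.022], [-0.154, -0.988, -0.001], [-0.021, 0.004, -1.0]]
contact_force: [-33.4, 0.6, 16.4]
finger_gap: 0.009
```

```bash
python3 st.py 19;python3 - <<'E'
from h import *
im=robot.get_image('wrist');save('w19',im)
E
```

```text
12.6 [0.6102 0.0746 0.2646] G [ 17.9 -37.8] z ax [-0.022 -0.001 -1.   ] F [-33.4   0.6  16.4] xang -8.868315491339771
```

View pics/w19.png

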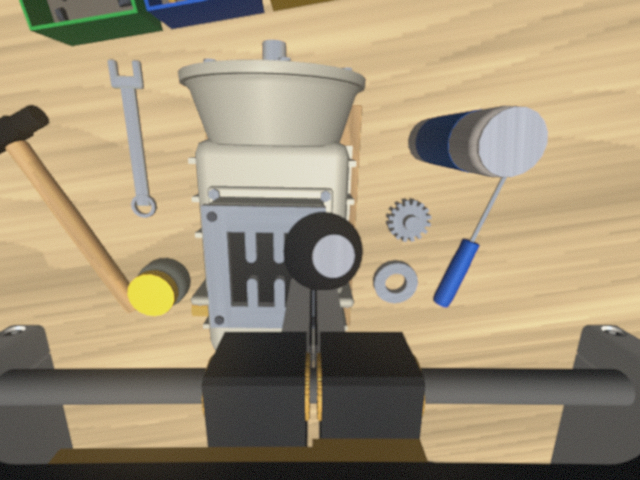

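Call:
arm_command(gripper=[0,0,0,0,0,0,0], translation=[[-0.02,0.0034,0],[-0.06,0.01,0],[-0.06,0.01,0],[0,0,0.07],[0,0,0.07],[0,0,0.07],[0,0,0]], turn=[[0,0,0],[0,0,0],[0,0,0],[0,0,0],[0,0,0],[0,0,0],[0,0,0]])

```text
clock: 13.28
tcp_pos: [0.5277, 0.0866, 0.3692]
tcp_rot: [[0.988, -0.151, -0.028], [-0.151, -0.989, -0.005], [-0.027, 0.01, -1.0]]
contact_force: [0.3, -0.5, -0.0]
finger_gap: 0.008
```

```bash
python3 st.py 20;python3 - <<'E'
from h import *
im=robot.get_image('wrist');save('w20',im)
im=robot.get_image('scene');save('f20',im)
E
```

```text
13.2833 [0.5277 0.0866 0.3692] G [-65.5 -39.8] z ax [-0.028 -0.005 -1.   ] F [ 0.3 -0.5 -0. ] xang -8.692902112957272
```

View pics/w20.png

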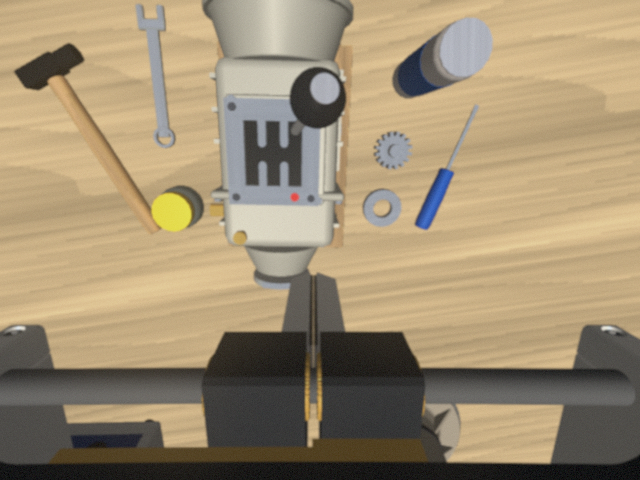

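View pics/s20.png

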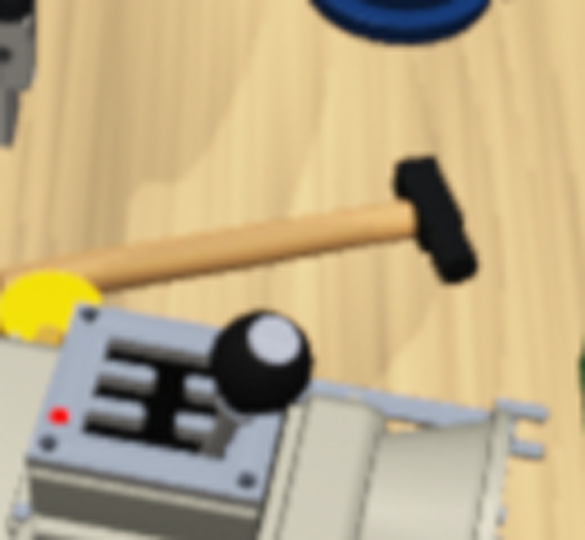

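View pics/f20.png

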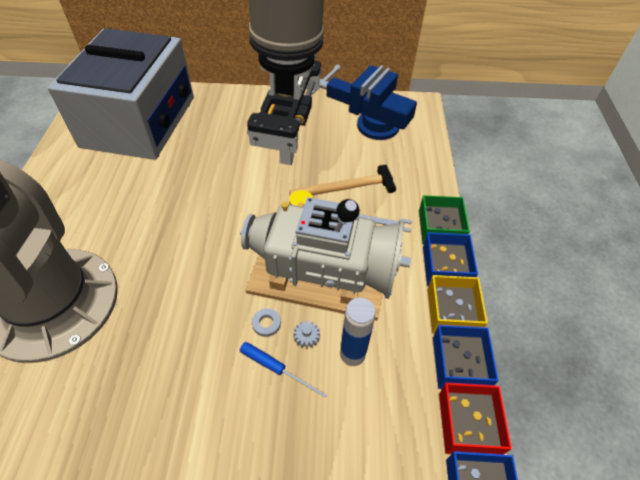

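Run:
```python
from lev import *
solve(S(262,361),[319,97])
```

```text
scene [0.229 0.196] [-0.  0.]
wrist [0.219 0.218] [-0.  0.]
both [0.22  0.216] [-1.5  1.6 -0.7 -0.4]
```

```bash
python3 -c "
from station import robot
print(robot.state()['contact_force'],robot.finish_job())"
```

```text
the job is handed in; nothing more can be done
[ 0.19992445 -0.80279634 -0.41027784] None
```

The lever is in fifth. I handed the job in at about 13.3 s, with the gripper clear and touching nothing. Only the outside of the closed fingers pushed the knob: back to neutral in two pushes, then right across the gate, then forward to the stop.

**Neutral and crossing:** Before the crossing I measured fore at about +0.003. It stayed within 0.003 while crossing, so third, fourth and reverse were not caught.

**Final position:** The scene camera gives fore 0.229 and side 0.196. The wrist camera gives fore 0.219 and side 0.218, so the two disagree by about 0.01 and 0.02. Both fit fully home in fifth (about 0.225 and 0.20).

**Forces:** The highest reading was about 37 N, when the lever met the end stop of the fifth slot. That is under the 60 N limit, but forces were read only at the end of each move, so a brief peak could have been missed.

**Bystanders:** In the last scene picture they stand where they did in the first one. I compared by eye and did not measure their positions again.

**Fingertip mismatch:** The fingers in the pictures look shorter than the stated 19 mm ahead of the TCP. I chose a height that worked either way and took the contact distances from the knob's measured movement.

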